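# Load a label roll on the dish-label dispenser

### The job

Load the dispenser with yellow labels. First draw the yellow roll off its slanting stock peg, lower it over the upright spindle until it sits fully down on the spindle's foot, and let go of it. Then pull the blue sleeve sideways out of its spring clip (do not draw it up lengthwise through the clip), slide it onto the spindle end so that it stands upright on top of the roll, and release it; lower both parts, do not let them drop, and leave the red roll, the dishes, the bottle and the beaker where they are.

Things in the scene. Friction and masses are not known exactly. Their poses are not given: they have to be found in the camera images.
- roll_yellow: The yellow label roll: a hard hollow cylinder, 56 mm outside diameter, 26 mm bore right through, 75 mm long, about 0.22 kg, yellow outside with white end faces. It starts on one of the rack's two pegs (left or right at random), its axis leaning 35 degrees. Origin: centre of its end face that rests on the board (the lower end); z runs along the bore to the other, free end.
- roll_red: The red label roll on the rack's other peg: same shape, size and frame as the yellow one. Leave it on its peg.
- rack: White stock rack, fixed, left or right ahead of the robot (it swaps sides with the dispenser); yaw varies. Its 240 x 100 mm board rises at 35 degrees towards the rack's +x (away from the robot). Two steel pegs 120 mm apart stand square to the board, so they lean 35 degrees from vertical towards its -x. Origin: on the table under the middle of the board; x away from the robot, y along the row of pegs.
- peg_left (a point): Foot of the rack's peg at +y, where its axis meets the board's face, 65 mm above the table. Axes as the rack. Peg: 20 mm diameter, 58 mm long, end tapered; it ends inside the roll, which slides off along the peg's axis.
- peg_right (a point): Foot of the same kind of peg at -y, where its axis meets the board's face, 65 mm above the table. Axes as the rack.
- dispenser: White label dispenser, fixed: a 130 (x) x 280 (y) x 15 mm base plate with the steel spindle at its +y end and the spring clip at its -y end, 150 mm apart. Origin: on the table under the middle of the plate; z up, +x away from the robot; yaw varies.
- spindle_foot (a point): Where the spindle's axis meets the top of its dark foot disc (64 mm diameter), 21 mm above the table: the centre of the roll's lower end face comes here. Axes as the dispenser. The spindle is vertical, 20 mm diameter; it stands 97 mm above this point, the last 10 mm tapering to 10 mm diameter, so 22 mm of it stick out above a seated roll.
- spindle_tip (a point): The top of the spindle, 118 mm above the table.
- clip_seat (a point): Where the parked sleeve's axis meets the base plate's top, 15 mm above the table; axes as the dispenser. The clip opens towards -x (the robot): two sprung jaws with rounded lips hug the sleeve 15 to 35 mm above this point; a 36 mm high post stands behind (+x). Pulling the sleeve to -x meets 5 to 15 N, then the jaws snap open within about 10 mm; after 40 mm it is clear.
- sleeve: The blue retaining sleeve: hard tube, 36 mm outside diameter, 25 mm bore right through, 80 mm long, about 0.14 kg, one end ringed in aluminium. It starts upright in the clip, standing on the base plate; its upper 45 mm are free above the clip. Origin: centre of its lower (ringed) end; z runs up its axis.
- dish_stack: Stack of four red culture dishes, 89 mm diameter, 64 mm high, beyond the work. Leave alone. Origin: centre of its underside.
- bottle: Brown bottle, 60 mm diameter, 140 mm high. Leave alone. Origin: centre of its underside.
- beaker: White open beaker, 70 mm diameter, 90 mm high. Leave alone. Origin: centre of its underside.
Not all that is in view belongs to the job. Several things have the shape of the sleeve; the one meant has the colours described above.

How it is judged:
By the outcome, as a careful person would: the job done as asked, in the order asked, and still so for the second after the job is handed in, with the robot touching nothing.
It also fails if it takes over 64 s, if anything falls off the work surface, if the arm or the gripper's body presses on something with over 40 N, if the wrist force passes 120 N, or if a joint passes its speed limit or range.

### The arm

A 6-joint arm with a two-finger parallel gripper is mounted at the origin on the work surface. World frame = base frame: x ahead of the robot, y to its left, z up, the work surface at z = 0. Lengths are in m, angles in rad, forces in N, time in s.
With the tool pointing down it reaches from about 0.35 to 0.975 m from the base axis. Payload 4.9 kg.
Tool frame: the origin (TCP) lies between the finger pads; the fingertips stand 25 mm ahead of it and the grasp point (between the pads) lies 6 mm ahead of it (ctrl.tip_reach is the distance from the TCP to the fingertips, in m); z points along the fingers, y is the direction in which the jaws open and shut (so a half turn about z gives the same grasp; the last joint's range is limited). The gripper opens to 85 mm and grips with 20 to 120 N. Pads are 22 mm wide; open, the fingers measure 114 mm over their backs; the gripper's body (76 mm by 85 mm) begins 54 mm behind the grasp point. The pads swing forward as they close: fully open they stand 13 mm farther back than shut.
Start: joints at [-0.119, 0.053, 1.613, -0, 1.476, -0.119], TCP at [0.625, 0, 0.232] pointing down, gripper open.
Joint ranges: [-3.01, 3.01], [-1.01, 2.22], [0.06, 2.58], [-1.02, 4.17], [0.09, 2.62], [-3.14, 3.14]. Speed limits (rad/s): [2.57, 2.57, 3.14, 3.14, 3.14, 3.14].

### API

Orientations are given as a rotation vector (axis times angle).
In Python, from station import get_obs, get_image, camera_params, order, ctrl gives the robot as it stands.
- The arm moves only by the tool move_arm, never from a script. Its argument "deltas" is one flat list of numbers, 5 for each row, row after row: the opening, from -1 (shut) to 1 (fully open), so that 0 is half open, then the shift along the tool's x, y, z in m, then the turn about the tool's z in degrees. In form: [fingers, tx, ty, tz, turn, fingers, tx, ty, tz, turn, ...]. A call has 1 to 10 rows; each row is the pose to reach, as a shift and turn from the pose measured when the call began, along the tool's axes at that moment; what a row does not reach only later rows make up. A row lasts 1/10 s, in which the tool goes at most 50 mm and 8.59 degrees, less where a joint would pass 70% of its speed; a pose out of reach is approached as far as the arm can. A call with a gripper value outside its range is refused whole. The fingers move at their own pace and stop on an object; "force" is the grip in N (left out, the last holds). Time passes only in rows, so rows that repeat a pose let the fingers close. It gives the time, the measured TCP pose, the force and the opening at its end, in the units of the state.
- get_obs(): the state, without advancing time (a new reading comes with each control period).
- get_image(name): name is "scene" or "side" or "wrist"; returns the picture (480x640x3 uint8, red, green, blue); there is no depth.
- camera_params(name): a dict with "camera_matrix" (3x3 intrinsics, pixels), "extrinsics" (4x4, takes a point from camera to world coordinates); the wrist camera has in their place "tool_from_camera" (4x4, takes a point from camera to tool coordinates, whose origin is the TCP and whose axes are the flange's). Camera axes: x right, y up, looking along -z (the intrinsics and any distortion apply to the point x, -y, -z); pixel columns grow to the right and rows downward; lengths in m; the calibration is good to about 2 mm. A picture is of the moment at which its call begins: read the wrist's pose just before it. camera_params takes no time and is no camera call.
- order.finish_job(): hands the job in, once; it reports no verdict.
The state is a dict: "t": time; "q": joint angles; "dq": joint speeds; "effort": joint torques, N m; "tool_pos": TCP position; "tool_rot": TCP orientation; "contact_force": force on the tool from outside, world axes, zero at the start; "wrist_torque": the same for the moment, N m; "opening": finger opening in m.
Only numpy, scipy, OpenCV 4.12 (cv2) and the standard library are available. Lean on these libraries where they do the work, as an engineer would, in place of code of your own. Each camera call takes 0.05 s, during which the arm holds its last target. There are 200 camera calls.

## Working session

There is one attempt and no reset: what is moved stays moved. The work goes in short steps, Python scripts to look and compute and a tool call to move; the robot and the scene stay as the last step left them, time stands still between calls to the robot, and variables do not carry over. Pictures are saved under pics/ and viewed, about 8 in all and at most 12, crops included, and the job is handed in when it is done.

Besides the shell and the picture viewer there is one more tool, called after ">>>" as name(argument=value, ...) on one line, values as JSON. move_arm: Moves the arm, as the interface text tells. Its arguments: {"type":"object","properties":{"deltas":{"type":"array"},"force":{"type":"number"}},"required":["deltas"]}

```bash
ls; mkdir -p pics
python3 - <<'E'
from station import get_obs,get_image,camera_params,ctrl
import cv2,numpy as np
np.set_printoptions(precision=4,suppress=True)
print(get_obs())
a=[get_image(n) for n in("scene","side")]
for n,i in zip(("scene","side"),a): cv2.imwrite(f"pics/{n}0.png",i[:,:,::-1])
for n in("scene","side","wrist"): print(n,camera_params(n))
print(ctrl.tip_reach,[d for d in dir(ctrl) if d[0]!='_'])
E
```

```text
pics
{'t': 0.0, 'q': array([-0.119 ,  0.0533,  1.6143,  0.    ,  1.476 , -0.119 ]), 'dq': array([-0.0016,  0.0008,  0.0018, -0.0017,  0.0002,  0.0002]), 'effort': array([  0.0003, -39.367 , -37.0176,  -0.0002,   0.0069,  -0.    ]), 'tool_pos': array([0.6244, 0.0001, 0.231 ]), 'tool_rot': array([-2.2203, -2.2203,  0.0019]), 'contact_force': array([-0.0678, -0.2661,  0.5427]), 'wrist_torque': array([ 0.0293, -0.0256,  0.0479]), 'opening': 0.08546786604172332}
scene {'camera_matrix': array([[472.6023,   0.    , 315.298 ],
       [  0.    , 472.6023, 238.5338],
       [  0.    ,   0.    ,   1.    ]]), 'extrinsics': array([[-0.842 , -0.4489,  0.299 ,  0.8699],
       [ 0.5394, -0.7047,  0.4609,  0.3854],
       [ 0.0038,  0.5494,  0.8355,  0.7469],
       [ 0.    ,  0.    ,  0.    ,  1.    ]])}
side {'camera_matrix': array([[621.8632,   0.    , 319.863 ],
       [  0.    , 621.8632, 232.0972],
       [  0.    ,   0.    ,   1.    ]]), 'extrinsics': array([[-0.8569,  0.3674, -0.3615,  0.1605],
       [-0.5153, -0.6283,  0.5828,  0.7317],
       [-0.013 ,  0.6857,  0.7278,  1.0025],
       [ 0.    ,  0.    ,  0.    ,  1.    ]])}
wrist {'camera_matrix': array([[336.4138,   0.    , 320.9066],
       [  0.    , 336.4138, 240.5276],
       [  0.    ,   0.    ,   1.    ]]), 'tool_from_camera': array([[-0.0005,  0.9506,  0.3104,  0.0783],
       [ 1.    , -0.0001,  0.0019,  0.0012],
       [ 0.0018,  0.3104, -0.9506, -0.1418],
       [ 0.    ,  0.    ,  0.    ,  1.    ]])}
0.025 ['MotionError', 'tip_reach']
```

View pics/scene0.png

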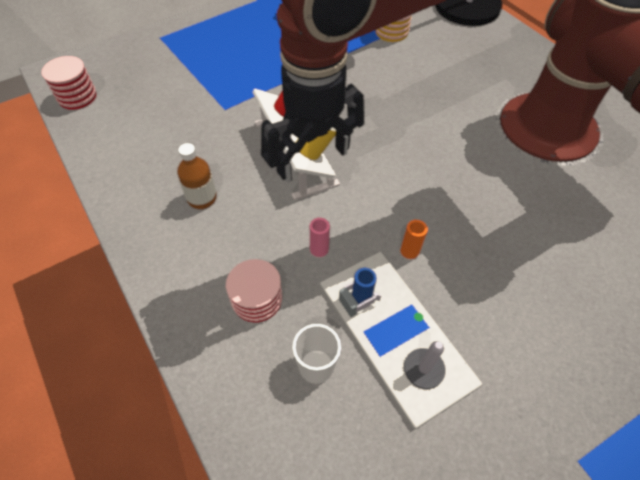

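View pics/side0.png

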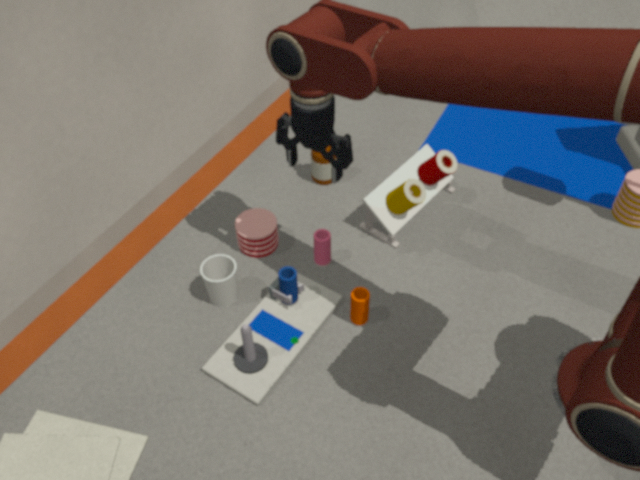

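Scene view: the rolls are under the gripper, with yellow at (316,145). The dispenser plate is at lower right, with the spindle tip at about (438,347) and the blue sleeve in its clip at (364,283).

Things that could be taken for the sleeve, with scene pixels:
- pink tube at (320,237)
- orange tube at (414,238)
- blue tube at (364,283), in the clip: this is the one

Candidates for the roll, with side pixels: yellow (404,198), which is the one, and red (437,167).

```bash
cat > h.py <<'E'
import cv2,numpy as np
from scipy.spatial.transform import Rotation as R
from station import get_obs,get_image,camera_params
np.set_printoptions(precision=4,suppress=True)
def cam(n,obs=None):
    p=camera_params(n)
    if n!="wrist": return p["camera_matrix"],p["extrinsics"]
    o=obs or get_obs(); T=np.eye(4); T[:3,:3]=R.from_rotvec(o["tool_rot"]).as_matrix(); T[:3,3]=o["tool_pos"]
    return p["camera_matrix"],T@p["tool_from_camera"]
def rays(c,px):
    K,E=c; px=np.atleast_2d(np.float64(px))
    d=np.c_[(px[:,0]-K[0,2])/K[0,0],-(px[:,1]-K[1,2])/K[1,1],-np.ones(len(px))]@E[:3,:3].T
    return E[:3,3],d
def onz(c,px,z):
    o,d=rays(c,px); return o+d*((z-o[2])/d[:,2])[:,None]
def tri(c1,p1,c2,p2):
    o1,d1=rays(c1,p1);o2,d2=rays(c2,p2);d1=d1[0];d2=d2[0]
    s=np.linalg.lstsq(np.c_[d1,-d2],o2-o1,rcond=None)[0]
    a,b=o1+s[0]*d1,o2+s[1]*d2; return (a+b)/2,np.linalg.norm(a-b)
def proj(c,P):
    K,E=c; q=(np.atleast_2d(P)-E[:3,3])@E[:3,:3]; return np.c_[K[0,0]*q[:,0]/-q[:,2]+K[0,2],-K[1,1]*q[:,1]/-q[:,2]+K[1,2]]
def blobs(m,amin=30):
    n,l,s,c=cv2.connectedComponentsWithStats(m.astype(np.uint8)); return [(l==i,s[i],c[i]) for i in range(1,n) if s[i,4]>=amin]
E
python3 - <<'E'
from h import *
o=get_obs(); w=get_image("wrist"); cv2.imwrite("pics/wrist0.png",w[:,:,::-1])
for n,box in(("scene",(300,230,500,440)),("side",(190,260,350,410))):
    im=cv2.imread(f"pics/{n}0.png"); hsv=cv2.cvtColor(im,cv2.COLOR_BGR2HSV); c=cam(n)
    x0,y0,x1,y1=box; m=np.zeros(im.shape[:2],np.uint8)
    m[y0:y1,x0:x1]=((hsv[...,2]>185)&(hsv[...,1]<60))[y0:y1,x0:x1]
    for b,s,ce in sorted(blobs(m,300),key=lambda t:-t[1][4])[:2]:
        pts=np.argwhere(b)[:,::-1]; h=cv2.convexHull(pts.astype(np.int32))[:,0]
        W=onz(c,h,.015)[:,:2]; print(n,s,cv2.minAreaRect(W.astype(np.float32)*1000), cv2.boxPoints(cv2.minAreaRect(W.astype(np.float32))).round(4).tolist())
    mb=(hsv[...,0]>100)&(hsv[...,0]<125)&(hsv[...,1]>150); my=(hsv[...,0]>20)&(hsv[...,0]<32)&(hsv[...,1]>150)
    for k,mm in(("blue",mb),("yel",my)):
        for b,s,ce in blobs(mm,60): print(n,k,s,ce)
E
python3 - <<'E'
import cv2,numpy as np
i=cv2.imread("pics/side0.png")
a=cv2.resize(i[130:260,340:480],None,fx=4,fy=4,interpolation=2);cv2.imwrite("pics/side0c.png",a)
E
```

```text
scene [ 347  263  136  164 7016] ((592.398681640625, 216.41162109375), (254.52940368652344, 130.55010986328125), 87.48828125) [[0.5216000080108643, 0.09210000187158585], [0.6520000100135803, 0.08640000224113464], [0.6632000207901001, 0.3407000005245209], [0.532800018787384, 0.3463999927043915]]
scene [300 323  42  48 439] ((712.4014892578125, 160.4796142578125), (78.961669921875, 66.34636688232422), 58.37618637084961) [[0.6635000109672546, 0.14429999887943268], [0.7199000120162964, 0.10949999839067459], [0.7613999843597412, 0.17669999599456787], [0.7049000263214111, 0.21150000393390656]]
scene blue [ 161    0  122  109 8078] [233.1554  51.3272]
scene blue [348  31  30  21 288] [361.2257  40.9931]
scene blue [354 269  21  33 499] [363.3888 283.9519]
scene blue [ 365  306   63   49 1475] [394.7166 330.2637]
scene blue [ 579  415   61   65 2423] [616.2901 455.5506]
scene yel [300 131  36  28 477] [316.5472 145.044 ]
side [205 348  61  50 775] ((598.2235107421875, 313.3766784667969), (48.31554412841797, 120.65560150146484), 87.46724700927734) [[0.536899983882904, 0.29190000891685486], [0.6574000120162964, 0.2865999937057495], [0.659600019454956, 0.33480000495910645], [0.5389999747276306, 0.3402000069618225]]
side [258 334  50  50 447] ((547.456298828125, 242.15670776367188), (125.82273864746094, 29.294328689575195), 85.62866973876953) [[0.5281000137329102, 0.18050000071525574], [0.5572999715805054, 0.17829999327659607], [0.5669000148773193, 0.30379998683929443], [0.5375999808311462, 0.3059999942779541]]
side blue [  425   104   207   104 12933] [536.8565 149.0357]
side blue [279 267  18  34 416] [288.2091 281.2909]
side blue [250 311  52  39 929] [274.3488 329.2809]
side yel [387 185  28  29 456] [398.2127 201.1798]
side yel [411 186   9  10  69] [415.2464 190.4348]
```

View pics/wrist0.png

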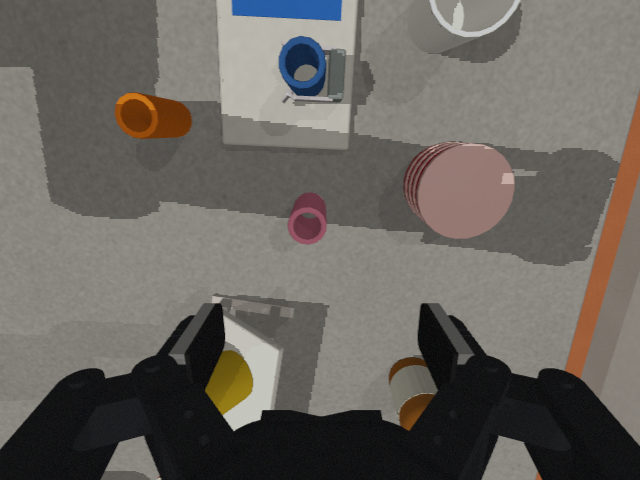

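Wrist view: the blue sleeve in its clip is at (302,62), with the clip opening towards the robot (image left). Pink is at (308,218), orange at (140,116), and the yellow roll on the rack's near peg at (232,380). Next, a close crop of the rolls to check the choice and get the free-end centres.

Run:
```python
from h import *
i=cv2.imread("pics/side0.png"); j=cv2.imread("pics/scene0.png")
a=cv2.resize(i[140:220,375:475],None,fx=5,fy=5,interpolation=2)
b=cv2.resize(i[260:380,200:320],None,fx=3.33,fy=3.33,interpolation=2)[:400]
c=cv2.resize(j[260:400,340:480],None,fx=2.5,fy=2.5,interpolation=2)
out=np.zeros((600,800,3),np.uint8); a=cv2.resize(a,(400,320)); out[:320,:400]=a; out[:400,400:]=cv2.resize(b,(400,400)); out[320:,:280]=cv2.resize(c,(280,280))
cv2.imwrite("pics/crop1.png",out)
# white/hole features: ring faces
hsv=cv2.cvtColor(i,cv2.COLOR_BGR2HSV); C=cam("side")
```

```text
(no output)
```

View pics/crop1.png

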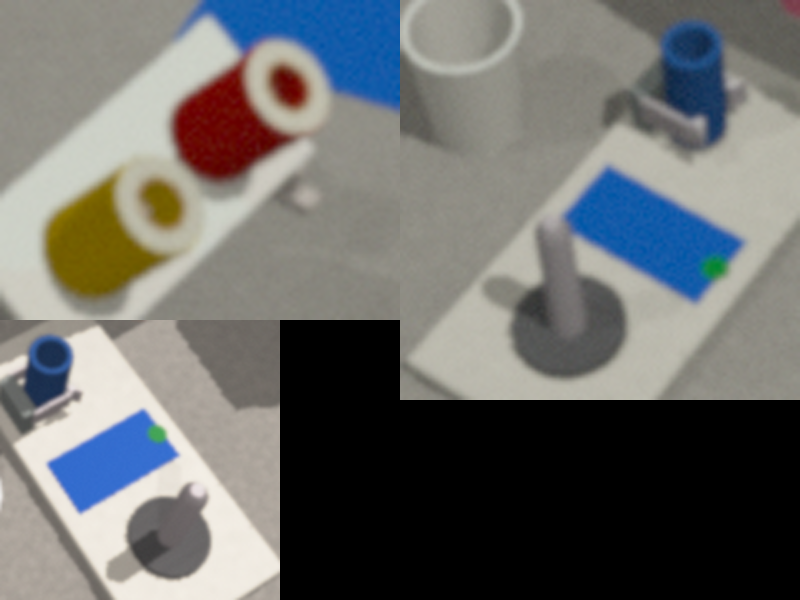

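Crop: the yellow roll's ring centre is at side (415,191.8) and the red's at (447,161.8), so yellow is on the left (+y) peg. The spindle tip is at side (246,326.6) and scene (438.5,345). The blue sleeve's top ring is at side (287.6,273.5) and scene (365,277.5).

Run:
```python
from h import *
S,C,W=cam("side"),cam("scene"),cam("wrist")
y,r=onz(S,[[415,191.8],[447,161.8]],.1264)
v=(y-r); print("roll tops",y,r,"dist",np.linalg.norm(v),"rackyaw",np.degrees(np.arctan2(-v[0],v[1])))
yw=np.arctan2(-v[0],v[1]); X=np.array([np.cos(yw),np.sin(yw),0])
ax=-np.sin(np.radians(35))*X+[0,0,np.cos(np.radians(35))]
print("axis",ax,"foot",y-.075*ax, "centre",y-.0375*ax)
print("wrist proj of roll top/mid",proj(W,[y,y-.0375*ax]))
print("tip",tri(S,[245.9,326.6],C,[438.5,345]),onz(S,[245.9,326.6],.118),onz(C,[438.5,345],.118))
print("disc",onz(S,[250.7,358.1],.021),onz(C,[424.5,368.5],.021))
print("sleeve",tri(S,[287.6,273.5],C,[365,277.5]),onz(S,[287.6,273.5],.095),onz(C,[365,277.5],.095),onz(W,[302,62],.095))
# rack board long edges: compare orientation in side
```

```text
roll tops [ 0.4855 -0.1663  0.1264] [ 0.4662 -0.2871  0.1264] dist 0.12235651877756948 rackyaw -9.050960376918441
axis [-0.5664  0.0902  0.8192] foot [ 0.528 -0.173  0.065] centre [ 0.5067 -0.1697  0.0957]
wrist proj of roll top/mid [[169.921  409.2831]
 [204.3489 388.1304]]
tip (array([0.5952, 0.2784, 0.1172]), np.float64(0.0017864969625378455)) [[0.5946 0.2779 0.118 ]] [[0.596  0.2794 0.118 ]]
disc [[0.5942 0.28   0.021 ]] [[0.5973 0.2805 0.021 ]]
sleeve (array([0.6093, 0.1277, 0.0935]), np.float64(0.001679490923585782)) [[0.6085 0.1277 0.095 ]] [[0.6103 0.1291 0.095 ]] [[0.611  0.1267 0.095 ]]
```

Measured positions, all consistent with the given sizes:
- The roll ring centres are 122 mm apart (120 expected).
- The spindle tip comes out at z = 0.117 (0.118 expected).
- The sleeve top comes out at z = 0.0935 (0.095 expected).

The tool cannot tilt, so the plan for the roll is:
1. Grip it with the jaws along the rack's y.
2. Draw it off along the peg.
3. Stand it upright on the free table by arcing about its lower rim.
4. Regrip it high and lower it on the spindle.

First, move above the roll.

>>> move_arm(deltas=[1,-0.17,-0.119,0.02,-81,1,-0.17,-0.119,0.02,-81,1,-0.17,-0.119,0.02,-81,1,-0.17,-0.119,0.02,-81,1,-0.17,-0.119,0.02,-81,1,-0.17,-0.119,0.02,-81,1,-0.17,-0.119,0.02,-81,1,-0.17,-0.119,0.02,-81,1,-0.17,-0.119,0.02,-81,1,-0.17,-0.119,0.02,-81])

```text
t: 1.15
tool_pos: [0.5052, -0.1699, 0.211]
tool_rot: [-0.239, -3.13, -0.001]
contact_force: [0.1, -0.0, 0.1]
opening: 0.0852
```

Run:
```python
from h import *
o=get_obs(); W=cam("wrist",o); w=get_image("wrist"); cv2.imwrite("pics/wrist1.png",w[:,:,::-1])
print(o["tool_pos"],R.from_rotvec(o["tool_rot"]).as_matrix(),o["q"])
ax=np.array([-.5664,.0902,.8192]);f=np.array([.528,-.173,.065])
print("expect top,foot",proj(W,[f+.075*ax,f]))
V=cam("scene");I=np.array([[320,220],[414,225]])
print("pink/orange",onz(V,I,.08))
```

```text
[ 0.5052 -0.1699  0.211 ] [[-0.9884  0.1518 -0.0022]
 [ 0.1518  0.9884  0.0005]
 [ 0.0023  0.0002 -1.    ]] [-0.4637 -0.1533  1.8471 -0.0005  1.45   -1.882 ]
expect top,foot [[323.4634 219.8091]
 [322.7362 249.1783]]
pink/orange [[ 0.6036 -0.0105  0.08  ]
 [ 0.4727  0.0854  0.08  ]]
```

View pics/wrist1.png

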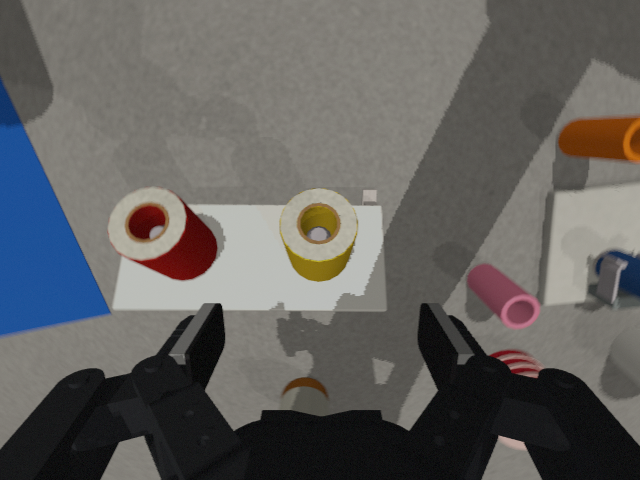

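The view shows the yellow ring centre at (319,224), within 3 mm of prediction, with the board edges level (yaw right) and the red roll well clear at (148,222). I'll descend and grip gently.

>>> move_arm(deltas=[1,-0.002,0,0.05,0,1,-0.002,0,0.09,0,1,-0.002,0,0.107,0,1,-0.002,0,0.107,0,1,-0.002,0,0.107,0,-0.2,-0.002,0,0.107,0,-0.2,-0.002,0,0.107,0,-0.2,-0.002,0,0.107,0,-0.2,-0.002,0,0.107,0,-0.2,-0.002,0,0.107,0], force=30)

```text
t: 2.2
tool_pos: [0.5079, -0.1713, 0.1066]
tool_rot: [0.237, 3.132, -0.004]
contact_force: [-3.0, -1.1, 6.0]
opening: 0.053
```

>>> move_arm(deltas=[-0.4,0,0,0,0,-0.4,0,0,0,0,-0.4,0.006,0,-0.008,0,-0.4,0.0115,0,-0.0165,0,-0.4,0.017,0,-0.0245,0,-0.4,0.023,0,-0.033,0,-0.4,0.0285,0,-0.041,0,-0.4,0.0345,0,-0.049,0,-0.4,0.04,0,-0.057,0,-0.4,0.04,0,-0.057,0])

```text
t: 3.2
tool_pos: [0.4684, -0.1654, 0.1651]
tool_rot: [0.237, 3.13, -0.005]
contact_force: [0.3, 1.3, -2.7]
opening: 0.0527
```

The roll is held, with its weight (2.7 N) on the wrist. I'll lift and carry it to a free spot at about (0.44,-0.04).

>>> move_arm(deltas=[-0.4,0.015,0,-0.02,0,-0.4,0.02,0.01,-0.025,0,-0.4,0.025,0.03,-0.025,0,-0.4,0.03,0.055,-0.025,0,-0.4,0.035,0.08,-0.025,0,-0.4,0.04,0.1,-0.02,0,-0.4,0.047,0.119,-0.01,0,-0.4,0.047,0.119,0,0,-0.4,0.047,0.119,0,0,-0.4,0.047,0.119,0,0])

```text
t: 4.2
tool_pos: [0.4398, -0.0411, 0.1643]
tool_rot: [0.237, 3.131, -0.006]
contact_force: [0.7, -0.3, -2.0]
opening: 0.053
```

Run:
```python
from h import *
o=get_obs(); print(o["tool_pos"],o["contact_force"],o["wrist_torque"],o["opening"])
i=get_image("side"); S=cam("side"); p=proj(S,o["tool_pos"]-[0,0,.006])[0].astype(int); print(p)
w=get_image("wrist")
x,y=np.clip(p[0]-80,0,480),np.clip(p[1]-90,0,330)
a=cv2.resize(i[y:y+150,x:x+160],(400,375)); b=cv2.resize(w,(400,300))
out=np.zeros((375,800,3),np.uint8); out[:,:400]=a; out[:300,400:]=b; cv2.imwrite("pics/m2.png",out[:,:,::-1]); print(x,y)
```

```text
[ 0.4398 -0.0411  0.1643] [ 0.7205 -0.2849 -1.9952] [ 0.0263 -0.0491  0.0088] 0.05304908194577165
[410 227]
330 137
```

View pics/m2.png

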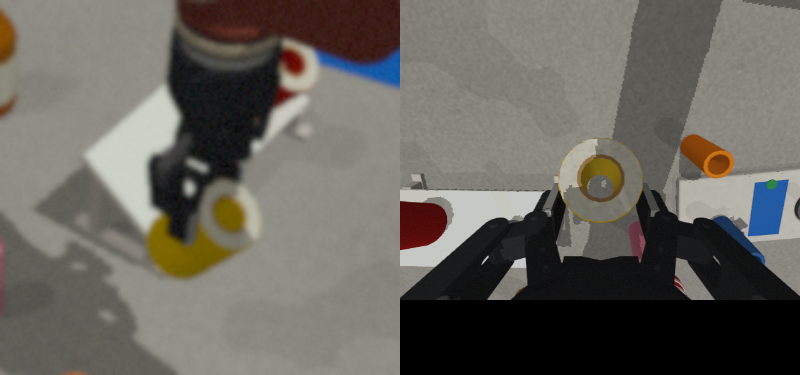

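The roll hangs between the pads still leaning about 35°; its ring centre in the full wrist frame is (320,288), against 287 predicted. Lower it until the lower rim just touches.

>>> move_arm(deltas=[-0.4,0,0,0.04,0,-0.4,0,0,0.075,0,-0.4,0,0,0.095,0,-0.4,0,0,0.102,0,-0.4,0,0,0.105,0,-0.4,0,0,0.107,0,-0.4,0,0,0.109,0,-0.4,0,0,0.109,0])

```text
t: 5.1
tool_pos: [0.4429, -0.0425, 0.0589]
tool_rot: [0.238, 3.125, -0.007]
contact_force: [-0.6, -0.0, 4.2]
opening: 0.0529
```

>>> move_arm(deltas=[-0.4,-0.003,0,0.003,0,-0.4,-0.006,0,0.0035,0,-0.4,-0.009,0,0.004,0,-0.4,-0.012,0,0.005,0,-0.4,-0.015,0,0.006,0,-0.4,-0.018,0,0.007,0,-0.4,-0.02,0,0.0075,0,-0.4,-0.02,0,0.0075,0])

```text
t: 5.9
tool_pos: [0.4675, -0.0466, 0.0564]
tool_rot: [0.237, 3.114, -0.01]
contact_force: [2.3, 0.1, 10.3]
opening: 0.0509
```

Run:
```python
from h import *
o=get_obs(); print(o["tool_pos"],o["contact_force"],o["wrist_torque"],o["opening"])
i=get_image("wrist"); a=cv2.resize(i[150:,160:480],(400,412)); b=get_image("side")[150:300,330:490]
out=np.zeros((412,800,3),np.uint8); out[:,:400]=a; out[:375,400:]=cv2.resize(b,(400,375)); cv2.imwrite("pics/m3.png",out[:,:,::-1])
```

```text
[ 0.4675 -0.0466  0.0564] [ 2.2999  0.0852 10.285 ] [ 0.1782 -0.0366 -0.044 ] 0.050914341548677515
```

View pics/m3.png

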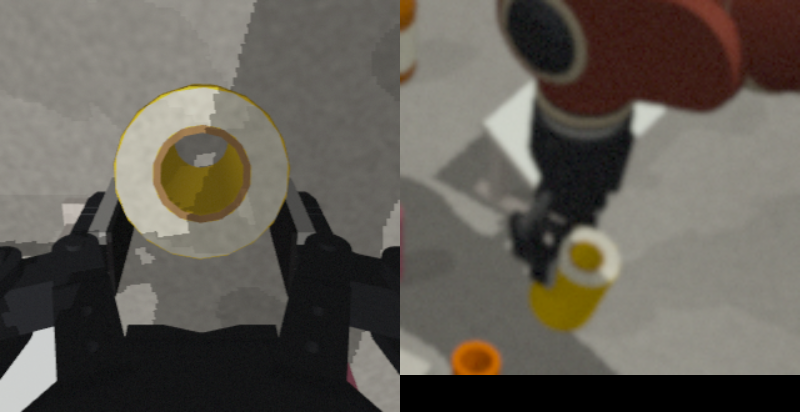

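The roll has turned most of the way upright with its lower rim on the table. I'll continue the arc with a lighter grip.

>>> move_arm(deltas=[-0.4,-0.002,0,0.003,0,-0.4,-0.004,0,0.005,0,-0.4,-0.006,0,0.007,0,-0.4,-0.008,0,0.009,0,-0.4,-0.01,0,0.011,0,-0.4,-0.011,0,0.0125,0,-0.4,-0.012,0,0.014,0,-0.4,-0.012,0,0.014,0], force=20)

```text
t: 6.8
tool_pos: [0.4868, -0.0502, 0.0488]
tool_rot: [0.237, 3.098, -0.013]
contact_force: [6.2, -0.4, 13.5]
opening: 0.0496
```

Run:
```python
from h import *
o=get_obs(); print(o["tool_pos"],o["contact_force"],o["wrist_torque"],o["opening"])
i=get_image("wrist"); a=cv2.resize(i[150:,160:480],(400,412)); b=get_image("side")[150:300,330:490]
out=np.zeros((412,800,3),np.uint8); out[:,:400]=a; out[:375,400:]=cv2.resize(b,(400,375)); cv2.imwrite("pics/m4.png",out[:,:,::-1])
# inner/outer ring ellipse of upper face
h=cv2.cvtColor(i,cv2.COLOR_RGB2HSV); m=((h[...,1]<70)&(h[...,2]>120)).astype(np.uint8)
```

```text
[ 0.4868 -0.0502  0.0488] [ 6.2325 -0.4281 13.5337] [ 0.0211 -0.7868 -0.0594] 0.04960286652178947
```

View pics/m4.png

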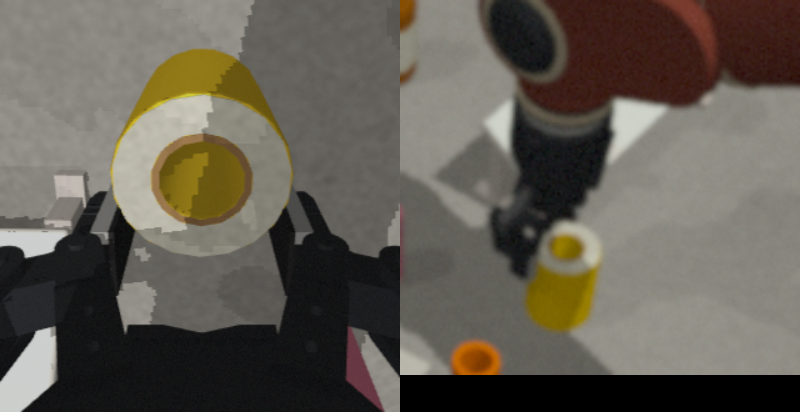

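The roll looks nearly upright. I'll measure the lean from the bottom rim at (321,190) and the ring centre at (321,291) in the full frame.

Run:
```python
from h import *
o=get_obs(); W=cam("wrist",o)
print(R.from_rotvec(o["tool_rot"]).as_matrix())
b=onz(W,[321,190],0)[0]; n=onz(W,[321,225],.075)[0]; f=onz(W,[321,354],.075)[0]; c=onz(W,[321,291],.075)[0]
u=(b-c)/np.linalg.norm((b-c)[:2]); u[2]=0
print("bottom far rim",b,"top far/near rim",n,f,"top dia",np.linalg.norm(n-f),"lean shift mm",1000*np.dot(b-n,u), "top c",(n+f)/2)
```

```text
[[-0.9878  0.152   0.0334]
 [ 0.1517  0.9884 -0.011 ]
 [-0.0346 -0.0058 -0.9994]]
bottom far rim [ 0.4419 -0.0447  0.    ] top far/near rim [ 0.4394 -0.0437  0.075 ] [ 0.4935 -0.0521  0.075 ] top dia 0.05478151131960001 lean shift mm -2.664676534325858 top c [ 0.4665 -0.0479  0.075 ]
```

The roll is within about 2° of upright, top centre (0.467,-0.048), with the pads about 20 mm off its axis. I'll open, letting it settle flat, then see where everything stands.

>>> move_arm(deltas=[-0.2,0,0,-0.001,0,0,0,0,-0.001,0,0.3,0,0,-0.001,0,0.7,0,0,-0.001,0,1,0,0,-0.002,0,1,0,0,-0.005,0,1,0,0,-0.015,0,1,0,0,-0.015,0])

```text
t: 7.7
tool_pos: [0.4874, -0.0503, 0.0657]
tool_rot: [0.236, 3.095, -0.014]
contact_force: [0.5, 0.4, 1.0]
opening: 0.0856
```

```bash
cat > look.py <<'E'
from h import *
def ring(img,c,z,hue,near,rad=None):
    pass
o=get_obs(); W=cam("wrist",o); i=get_image("wrist"); cv2.imwrite("pics/w5.png",i[:,:,::-1])
Rm=R.from_rotvec(o["tool_rot"]).as_matrix(); print(o["tool_pos"],"\n",Rm,o["contact_force"],o["opening"])
h=cv2.cvtColor(i,cv2.COLOR_RGB2HSV); m=(h[...,0]>20)&(h[...,0]<32)&(h[...,1]>150)
for b,s,c in blobs(m,150): print("yel",s,c)
E
python3 look.py
```

```text
[ 0.4874 -0.0503  0.0657] 
 [[-0.9877  0.152   0.0365]
 [ 0.1517  0.9884 -0.0117]
 [-0.0379 -0.0061 -0.9993]] [0.5305 0.4004 1.0396] 0.08561939035002847
yel [ 259  188  124   84 3241] [321.3268 215.0537]
yel [ 291  257   60   54 2531] [320.1596 283.7377]
```

View pics/w5.png

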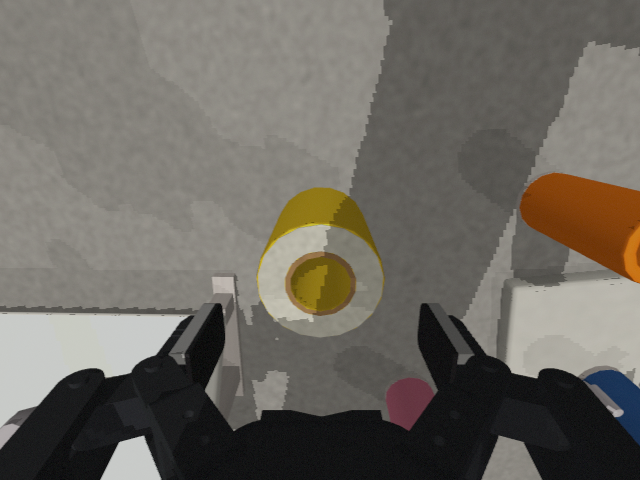

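The roll stands alone on the table: ring centre (320,281), outer rim x 257–384, bottom far rim at row 188. Nothing touches it.

Run:
```python
from h import *
o=get_obs(); W=cam("wrist",o); Rm=R.from_rotvec(o["tool_rot"]).as_matrix()
l,r,t,b=[onz(W,p,.075)[0] for p in([257,281],[384,281],[320.5,225],[320.5,337])]; bo=onz(W,[321,188],0)[0]
print("dia",np.linalg.norm(l-r),np.linalg.norm(t-b),"c",(t+b)/2,(l+r)/2,onz(W,[320,283.5],.075),"bottom rim",bo,"top rim",t)
c=(t+b)/2; tgt=np.array([c[0],c[1],.065])
print("tool delta",Rm.T@(tgt-o["tool_pos"]))
```

```text
dia 0.054196061981181286 0.05342585486463903 c [ 0.4712 -0.049   0.075 ] [ 0.4695 -0.0487  0.075 ] [[ 0.4707 -0.0491  0.075 ]] bottom rim [ 0.4446 -0.0452  0.    ] top rim [ 0.4448 -0.0449  0.075 ]
tool delta [ 0.016  -0.0011 -0.0004]
```

>>> move_arm(deltas=[1,0.006,-0.001,0,0,1,0.012,-0.001,0,0,1,0.0165,-0.001,0,0,1,0.0165,-0.001,0,0,1,0.0165,-0.001,0,0,0,0.0165,-0.001,0,0,-0.2,0.0165,-0.001,0,0,-0.2,0.0165,-0.001,0,0,-0.2,0.0165,-0.001,0,0,-0.2,0.0165,-0.001,0,0], force=50)

```text
t: 8.75
tool_pos: [0.4713, -0.0488, 0.0655]
tool_rot: [0.236, 3.095, -0.014]
contact_force: [-1.9, 0.8, 6.2]
opening: 0.0536
```

>>> move_arm(deltas=[-0.3,0,0,-0.005,0,-0.3,-0.001,0,-0.02,0,-0.3,-0.002,0,-0.05,0,-0.3,-0.004,-0.001,-0.095,0,-0.3,-0.005,-0.001,-0.13,0,-0.3,-0.0055,-0.001,-0.145,0,-0.3,-0.0055,-0.001,-0.145,0,-0.3,-0.0055,-0.001,-0.145,0])

```text
t: 9.55
tool_pos: [0.4703, -0.0487, 0.2085]
tool_rot: [0.237, 3.098, -0.013]
contact_force: [0.5, -0.3, -1.9]
opening: 0.0535
```

Run:
```python
from h import *
o=get_obs(); Rm=R.from_rotvec(o["tool_rot"]).as_matrix(); W=cam("wrist",o)
print(o["tool_pos"],Rm,o["contact_force"],o["opening"],o["q"])
i=get_image("wrist"); cv2.imwrite("pics/w6.png",i[:,:,::-1])
h=cv2.cvtColor(i,cv2.COLOR_RGB2HSV); m=(h[...,0]>20)&(h[...,0]<32)&(h[...,1]>150)
for b,s,c in blobs(m,150): print("yel",s,c)
for s in([.5955,.279,.21],[.5955,.279,.21]): print("tool delta to spindle",Rm.T@(np.array(s)-o["tool_pos"]))
```

```text
[ 0.4703 -0.0487  0.2085] [[-0.9878  0.1519  0.0339]
 [ 0.1516  0.9884 -0.0108]
 [-0.0351 -0.0055 -0.9994]] [ 0.4852 -0.2926 -1.927 ] 0.05349006643991217 [-0.2597 -0.3365  2.0031 -0.0018  1.4395 -1.6778]
yel [ 260  214  122   93 4353] [322.5212 248.1213]
yel [ 292  293   58   50 2265] [320.7104 317.7461]
tool delta to spindle [-0.074   0.3429 -0.0008]
tool delta to spindle [-0.074   0.3429 -0.0008]
```

>>> move_arm(deltas=[-0.3,-0.004,0.02,0,0,-0.3,-0.013,0.06,0,0,-0.3,-0.022,0.105,0,0,-0.3,-0.032,0.15,0,0,-0.3,-0.042,0.195,0,0,-0.3,-0.052,0.24,0,0,-0.3,-0.061,0.285,0,0,-0.3,-0.07,0.325,0,0,-0.3,-0.074,0.343,0,0,-0.3,-0.074,0.343,0,0])

```text
t: 10.6
tool_pos: [0.594, 0.2811, 0.2042]
tool_rot: [0.232, 3.105, -0.015]
contact_force: [0.9, 0.2, -1.5]
opening: 0.0531
```

Run:
```python
from h import *
o=get_obs(); Rm=R.from_rotvec(o["tool_rot"]).as_matrix(); W=cam("wrist",o)
print(o["tool_pos"],Rm,o["contact_force"],o["opening"])
i=get_image("wrist"); s=get_image("side"); c=get_image("scene")
out=np.zeros((600,800,3),np.uint8); out[:300,:400]=cv2.resize(i,(400,300)); 
P=np.array([.5953,.2785,.118]); 
for k,(im,n) in enumerate(((s,"side"),(c,"scene"))):
    p=proj(cam(n),P)[0].astype(int); x,y=max(0,min(p[0]-80,480)),max(0,min(p[1]-80,330)); print(n,p,x,y)
    t=cv2.resize(im[y:y+150,x:x+160],(400,375))
    if k==0: out[:375,400:]=t
    else: out[300:,:320]=cv2.resize(t,(320,300))
cv2.imwrite("pics/m7.png",out[:,:,::-1])
print("tool delta to spindle",Rm.T@(np.array([.5953,.2785,.2])-o["tool_pos"]))
```

```text
[0.594  0.2811 0.2042] [[-0.9885  0.149   0.027 ]
 [ 0.1487  0.9888 -0.0117]
 [-0.0284 -0.0075 -0.9996]] [ 0.8748  0.1822 -1.4962] 0.053060573535239776
side [245 326] 165 246
scene [438 344] 358 264
tool delta to spindle [-0.0016 -0.0024  0.0042]
```

View pics/m7.png

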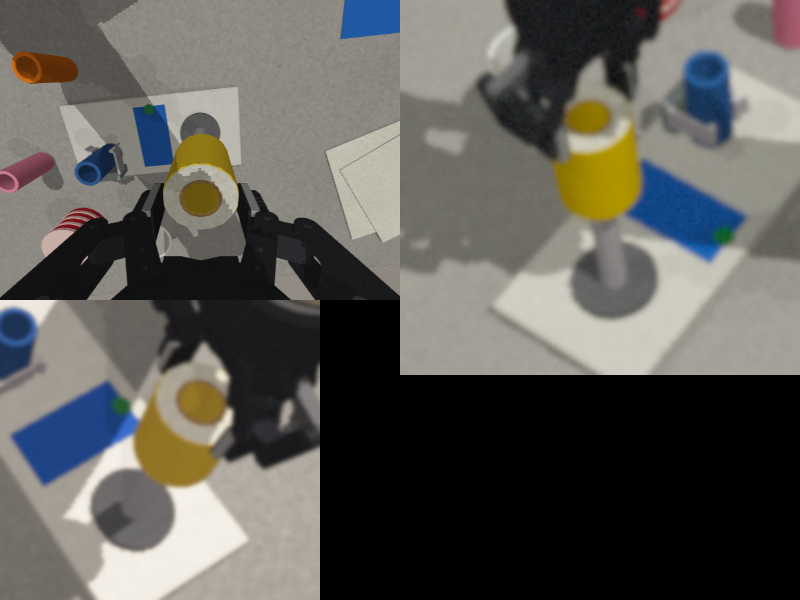

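The roll hangs upright above the spindle, with its bore at side (240.2,293.2) and scene (458.5,315). Triangulating both relative to the spindle tip will cancel the calibration error.

Run:
```python
from h import *
S,C=cam("side"),cam("scene")
print(tri(S,[240.2,293.2],C,[458.5,315]))
for z in(.213,.216): print(onz(S,[240.2,293.2],z),onz(C,[458.5,315],z))
# precise bore centre by mask of saved crop (yellow pixels inside ring)
o=cv2.imread("pics/m7.png"); h=cv2.cvtColor(o,cv2.COLOR_BGR2HSV); m=(h[...,0]>18)&(h[...,0]<34)&(h[...,1]>130)
for b,s,c in blobs(m,300): print(s,c)
```

```text
(array([0.5925, 0.2798, 0.2149]), np.float64(0.00025848398498847137))
[[0.5935 0.2789 0.213 ]] [[0.5914 0.2793 0.213 ]]
[[0.5918 0.2806 0.216 ]] [[0.593  0.2799 0.216 ]]
[ 563  101   47   32 1124] [587.3158 117.0071]
[ 553  126   87   95 5234] [600.2837 179.9238]
[ 162  134   77   58 1715] [201.263  154.9738]
[182 183  37  32 913] [200.3056 198.3746]
[ 179  382   45   41 1375] [200.984  401.9847]
[ 136  397   80   88 3708] [169.9455 452.3285]
```

>>> move_arm(deltas=[-0.3,-0.003,-0.001,0,0,-0.3,-0.003,-0.001,0.005,0,-0.3,-0.003,-0.001,0.012,0,-0.3,-0.0025,-0.001,0.018,0,-0.3,-0.0025,-0.001,0.024,0,-0.3,-0.002,-0.001,0.03,0,-0.3,-0.002,-0.001,0.035,0,-0.3,-0.002,-0.001,0.04,0,-0.3,-0.002,-0.001,0.04,0])

```text
t: 11.65
tool_pos: [0.5965, 0.2764, 0.1647]
tool_rot: [0.237, 3.105, -0.016]
contact_force: [-0.3, 0.7, -2.4]
opening: 0.0529
```

No side force, and the tip is about 17 mm inside the bore. I'll continue down with a small correction.

>>> move_arm(deltas=[-0.3,-0.001,0.002,0,0,-0.3,-0.001,0.002,0.005,0,-0.3,-0.0005,0.002,0.015,0,-0.3,0,0.002,0.025,0,-0.3,0,0.002,0.035,0,-0.3,0.0005,0.002,0.045,0,-0.3,0.001,0.002,0.055,0,-0.3,0.001,0.0025,0.065,0,-0.3,0.001,0.0025,0.07,0,-0.3,0.001,0.0025,0.07,0])

```text
t: 12.65
tool_pos: [0.5971, 0.2779, 0.0933]
tool_rot: [0.237, 3.107, -0.018]
contact_force: [-0.2, -0.2, -2.8]
opening: 0.0532
```

>>> move_arm(deltas=[-0.3,0,0,0.002,0,-0.3,0,0,0.004,0,-0.3,0,0,0.006,0,-0.3,0,0,0.007,0,-0.3,0,0,0.008,0,-0.3,0,0,0.008,0])

```text
t: 13.25
tool_pos: [0.5978, 0.2779, 0.0867]
tool_rot: [0.237, 3.105, -0.018]
contact_force: [-2.1, -1.3, 4.8]
opening: 0.0535
```

>>> move_arm(deltas=[-0.3,0,0,0.001,0,-0.3,0,0,0.002,0,-0.3,0,0,0.002,0])

```text
t: 13.55
tool_pos: [0.5986, 0.2779, 0.0869]
tool_rot: [0.237, 3.104, -0.018]
contact_force: [-4.7, -2.0, 9.9]
opening: 0.0535
```

Firm stop at the seat height. I'll release and rise.

>>> move_arm(deltas=[0,0,0,0,0,0.4,0,0,0,0,0.8,0,0,0,0,1,0,0,0,0,1,0,0,-0.01,0,1,-0.001,0,-0.04,0,1,-0.002,0,-0.085,0,1,-0.0035,0,-0.12,0,1,-0.0035,0,-0.12,0,1,-0.0035,0,-0.12,0])

```text
t: 14.55
tool_pos: [0.5996, 0.2793, 0.2093]
tool_rot: [0.237, 3.1, -0.015]
contact_force: [-0.6, 0.1, -0.7]
opening: 0.0855
```

Run:
```python
from h import *
o=get_obs(); Rm=R.from_rotvec(o["tool_rot"]).as_matrix(); W=cam("wrist",o)
print(o["tool_pos"],Rm,o["contact_force"],o["q"])
i=get_image("wrist"); s=get_image("side"); cv2.imwrite("pics/w8.png",i[:,:,::-1]); cv2.imwrite("pics/s8.png",s[:,:,::-1])
def show(n,im,hl,hh,c,box=None):
    h=cv2.cvtColor(im,cv2.COLOR_RGB2HSV); m=(h[...,0]>hl)&(h[...,0]<hh)&(h[...,1]>130)
    for b,st,ce in blobs(m,100): print(n,st,ce)
show("wy",i,18,34,W); show("sy",s,18,34,0); show("sb",s,100,125,0); show("wb",i,100,125,0)
print("expect seated roll top in wrist/side",proj(W,[.5953,.2784,.096]),proj(cam("side"),[[.5953,.2784,.096],[.5953,.2784,.118]]))
c=np.array([.6095,.128,0]); print("delta to sleeve",Rm.T@(np.array([.6095,.128,.2])-o["tool_pos"]))
```

```text
[0.5996 0.2793 0.2093] [[-0.9879  0.152   0.0312]
 [ 0.1517  0.9884 -0.0122]
 [-0.0327 -0.0074 -0.9994]] [-0.5795  0.0569 -0.7445] [ 0.3328  0.1367  1.5619 -0.022   1.4175 -1.0825]
wy [290 180  63  36 897] [321.4437 192.8038]
sy [232 336  33  33 679] [249.2194 354.9956]
sb [450  83  52  20 509] [471.8841  93.112 ]
sb [ 535  175   89   33 1567] [589.0121 188.4257]
sb [279 268  18  34 423] [288.0449 281.6879]
sb [255 311  47  39 848] [276.9257 329.5542]
wb [ 545    0   95   54 4460] [591.4751  23.9906]
wb [ 215  160   64   99 4354] [247.932  209.8921]
wb [ 124  223   64   64 2468] [155.925  256.9388]
expect seated roll top in wrist/side [[321.573  225.6479]] [[246.6633 333.9366]
 [245.3959 326.6595]]
delta to sleeve [-0.0324 -0.148   0.0114]
```

Roll released; side shows it at the expected place. Now go above the sleeve with the jaws turned along the dispenser's x, partly closed to stay clear of the beaker.

>>> move_arm(deltas=[0.4,-0.004,-0.02,0,8.5,0.4,-0.01,-0.05,0,17,0.4,-0.02,-0.09,0,25.5,0.4,-0.028,-0.125,0.005,34,0.4,-0.0324,-0.148,0.011,42.5,0.4,-0.0324,-0.148,0.011,51,0.4,-0.0324,-0.148,0.011,59.5,0.4,-0.0324,-0.148,0.011,68,0.4,-0.0324,-0.148,0.011,76,0.4,-0.0324,-0.148,0.011,83.5])

```text
t: 15.65
tool_pos: [0.6066, 0.1272, 0.1945]
tool_rot: [2.252, 2.154, 0.009]
contact_force: [0.1, -0.0, 0.2]
opening: 0.0599
```

Run:
```python
from h import *
get_image("scene"); get_image("scene")
o=get_obs(); Rm=R.from_rotvec(o["tool_rot"]).as_matrix(); W=cam("wrist",o)
print(o["tool_pos"],Rm,o["opening"])
i=get_image("wrist"); cv2.imwrite("pics/w9.png",i[:,:,::-1])
print("expect sleeve top",proj(W,[.6095,.128,.095]))
S=cam("side"); a=np.linspace(0,6.28,60); ring=lambda z:np.c_[.5953+.028*np.cos(a),.2784+.028*np.sin(a),z+0*a]
for z in(.021,.031): 
    q=proj(S,ring(z)); print("z",z,"side box",q.min(0),q.max(0))
h=cv2.cvtColor(i,cv2.COLOR_RGB2HSV); m=(h[...,0]>100)&(h[...,0]<125)&(h[...,1]>130)
for b,st,ce in blobs(m,200): print(st,ce)
```

```text
[0.6067 0.1272 0.1948] [[ 0.039   0.999   0.0219]
 [ 0.9991 -0.0387 -0.0145]
 [-0.0136  0.0224 -0.9997]] 0.059944934435226804
expect sleeve top [[320.4966 237.0199]]
z 0.021 side box [235.3381 344.1546] [266.0582 370.7014]
z 0.031 side box [234.7204 341.1494] [265.6398 367.7664]
[ 242  103  112   58 6113] [299.7693 131.3425]
[ 300  203   46   57 2087] [321.6425 231.0067]
```

View pics/w9.png

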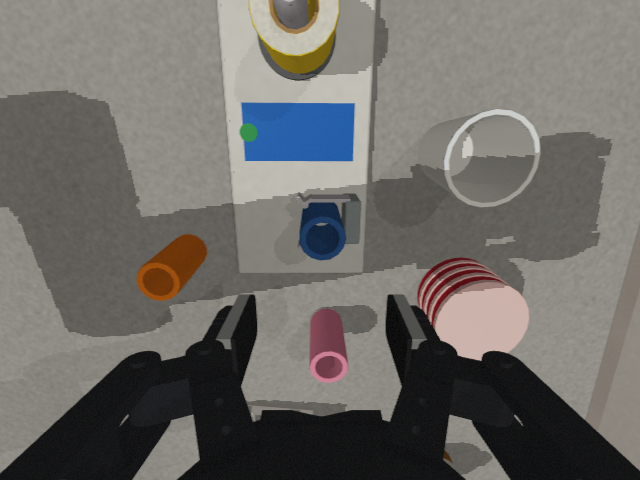

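View: sleeve top ring at (322.5,238), clip opening towards image left (robot), the seated yellow roll at (295,30) with the spindle through it. The pink, orange and beaker are clear of the fingers. Descend and check before closing.

>>> move_arm(deltas=[0.4,0.001,0.002,0.04,0,0.4,0.002,0.002,0.08,0,0.4,0.0025,0.002,0.1,0,0.4,0.0025,0.002,0.113,0,0.4,0.0025,0.002,0.113,0,0.4,0.0025,0.002,0.113,0])

```text
t: 16.4
tool_pos: [0.6121, 0.1281, 0.083]
tool_rot: [2.241, 2.163, 0.011]
contact_force: [0.2, 0.0, 0.1]
opening: 0.0598
```

>>> move_arm(deltas=[0.2,0,-0.001,0,0,0,0,-0.001,0,0,-0.3,0,-0.001,0,0,-0.5,0,-0.001,0,0,-0.5,0,-0.001,0,0,-0.5,0,-0.001,0,0], force=60)

```text
t: 17.0
tool_pos: [0.6122, 0.1283, 0.085]
tool_rot: [2.24, 2.162, 0.014]
contact_force: [-1.5, 0.2, 6.3]
opening: 0.0325
```

>>> move_arm(deltas=[-0.6,0,0,0,0,-0.6,0,-0.004,0,0,-0.6,0,-0.008,-0.0005,0,-0.6,0,-0.012,-0.0005,0,-0.6,0,-0.016,-0.0005,0,-0.6,0,-0.022,-0.001,0,-0.6,0,-0.03,-0.001,0,-0.6,0,-0.04,-0.001,0,-0.6,0,-0.05,-0.0015,0,-0.6,0,-0.05,-0.0015,0], force=100)

```text
t: 18.0
tool_pos: [0.5604, 0.1303, 0.0853]
tool_rot: [2.241, 2.163, 0.012]
contact_force: [-2.1, -0.2, 4.9]
opening: 0.0312
```

Run:
```python
from h import *
o=get_obs(); Rm=R.from_rotvec(o["tool_rot"]).as_matrix(); W=cam("wrist",o)
print(o["t"],o["tool_pos"],Rm,o["opening"],o["contact_force"],o["wrist_torque"])
S,C=cam("side"),cam("scene"); s=get_image("side"); c=get_image("scene"); w=get_image("wrist")
for n,im in(("side",s),("scene",c),("wrist",w)):
    cv2.imwrite(f"pics/{n}10.png",im[:,:,::-1]); h=cv2.cvtColor(im,cv2.COLOR_RGB2HSV); m=(h[...,0]>100)&(h[...,0]<125)&(h[...,1]>130)
    for b,st,ce in blobs(m,60): print(n,st,ce)
```

```text
18.0 [0.5604 0.1303 0.0853] [[ 0.0352  0.9991  0.0243]
 [ 0.9993 -0.0349 -0.0141]
 [-0.0133  0.0248 -0.9996]] 0.031188256219902503 [-2.1373 -0.191   4.9256] [-0.0258  0.4469  0.0286]
side [ 431   83  111   50 2373] [478.4808 106.2335]
side [ 552  178   72   30 1090] [593.9275 191.5165]
side [300 278  19  37 466] [308.618  296.9571]
side [255 311  47  39 850] [276.7035 329.5459]
scene [  161     0   217   109 13603] [267.0855  44.2467]
scene [378 257  25  36 452] [390.2655 276.0133]
scene [ 365  306   63   50 1510] [394.9212 330.3477]
scene [ 579  415   61   65 2467] [616.0612 455.3543]
wrist [  285    92   172    88 13819] [370.3989 135.4206]
wrist [ 285  232   73  120 6997] [318.9871 294.6294]
```

The sleeve came out sideways with the gripper, 50 mm clear of the seat. Lift it.

>>> move_arm(deltas=[-0.6,0,0,-0.005,0,-0.6,0,0.0005,-0.02,0,-0.6,-0.001,0.001,-0.05,0,-0.6,-0.001,0.002,-0.09,0,-0.6,-0.0015,0.003,-0.12,0,-0.6,-0.0015,0.003,-0.13,0,-0.6,-0.0015,0.003,-0.13,0,-0.6,-0.0015,0.003,-0.13,0])

```text
t: 18.95
tool_pos: [0.5598, 0.1304, 0.2135]
tool_rot: [2.243, 2.165, 0.006]
contact_force: [-0.8, -0.3, -1.7]
opening: 0.0313
```

Run:
```python
from h import *
o=get_obs(); Rm=R.from_rotvec(o["tool_rot"]).as_matrix()
print(o["tool_pos"],Rm,o["opening"],o["contact_force"]); print(Rm.T@(np.array([.5955,.2785,.215])-o["tool_pos"]))
```

```text
[0.5598 0.1304 0.2135] [[ 0.0355  0.9992  0.0194]
 [ 0.9993 -0.0353 -0.0143]
 [-0.0136  0.0199 -0.9997]] 0.031296044218670944 [-0.8478 -0.3437 -1.673 ]
[ 0.1493  0.0304 -0.003 ]
```

>>> move_arm(deltas=[-0.6,0.02,0.004,-0.001,0,-0.6,0.055,0.011,-0.002,0,-0.6,0.09,0.018,-0.003,0,-0.6,0.125,0.025,-0.003,0,-0.6,0.149,0.03,-0.003,0,-0.6,0.149,0.03,-0.003,0,-0.6,0.149,0.03,-0.003,0,-0.6,0.149,0.03,-0.003,0])

```text
t: 19.75
tool_pos: [0.5943, 0.2772, 0.2132]
tool_rot: [2.245, 2.165, 0.002]
contact_force: [0.3, -0.2, -2.2]
opening: 0.0316
```

Run:
```python
from h import *
get_image("scene"); get_image("scene")
s=get_image("side"); o=get_obs(); c=get_image("scene"); w=get_image("wrist"); o2=get_obs()
Rm=R.from_rotvec(o2["tool_rot"]).as_matrix(); print(o["tool_pos"],o2["tool_pos"],Rm,o2["contact_force"])
P=np.array([.5953,.2785,.15]); out=np.zeros((600,800,3),np.uint8)
for k,(im,n) in enumerate(((s,"side"),(c,"scene"))):
    cv2.imwrite(f"pics/{n}11.png",im[:,:,::-1])
    p=proj(cam(n),P)[0].astype(int); x,y=p[0]-50,p[1]-60; print(n,p,x,y,"tip px",proj(cam(n),[.5952,.2784,.118]),"sleeve top px if on TCP",proj(cam(n),o["tool_pos"]+[0,0,.01]))
    out[:480,k*400:k*400+400]=cv2.resize(im[y:y+120,x:x+100],(400,480),interpolation=cv2.INTER_CUBIC)
    h=cv2.cvtColor(im,cv2.COLOR_RGB2HSV); m=(h[...,0]>100)&(h[...,0]<125)&(h[...,1]>130)
    for b,st,ce in blobs(m,60): print(n,st,ce)
cv2.imwrite("pics/m11.png",out[:,:,::-1]); cv2.imwrite("pics/w11.png",w[:,:,::-1])
```

```text
[0.5949 0.2772 0.2147] [0.5951 0.2775 0.2151] [[ 0.0365  0.9991  0.0195]
 [ 0.9992 -0.0363 -0.0144]
 [-0.0136  0.02   -0.9997]] [ 0.2035 -0.2105 -1.5286]
side [243 315] 193 255 tip px [[245.4434 326.6842]] sleeve top px if on TCP [[239.3188 287.5876]]
side [452  83  46  17 385] [470.826   91.7351]
side [ 530  173   95   35 1703] [587.7346 187.6471]
side [229 281  27  42 626] [241.476  303.4345]
side [257 311  45  39 840] [277.0714 329.5786]
scene [443 335] 393 275 tip px [[438.4585 344.1598]] sleeve top px if on TCP [[457.6359 311.0359]]
scene [  161     0   217   109 13602] [267.08    44.2496]
scene [ 365  306   63   50 1520] [394.8612 330.3658]
scene [434 309  39  36 576] [451.3993 329.6285]
scene [ 579  415   61   65 2468] [616.0802 455.3302]
```

View pics/m11.png

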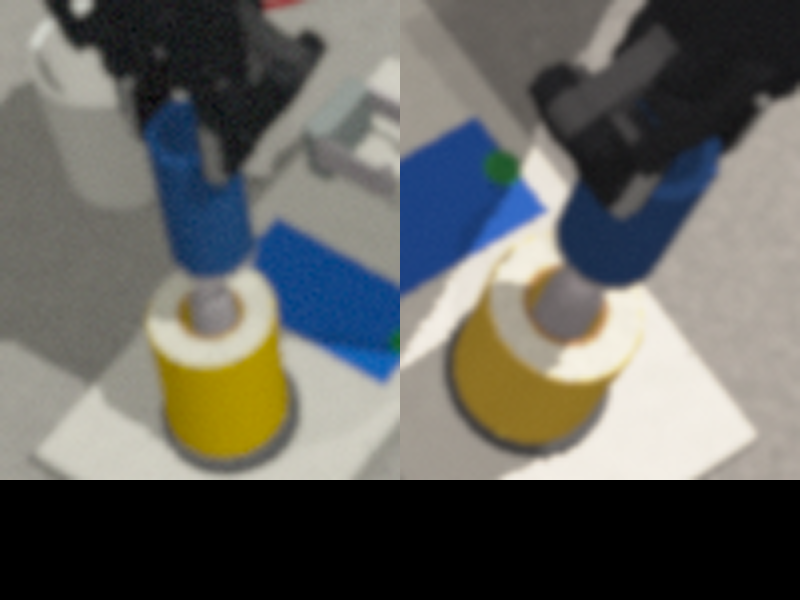

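View: the yellow roll sits flat on the dark foot with the spindle end standing out. The sleeve is above it, near vertical, with its lower rim's bottom at side (245.5,324) and scene (446.8,346.5). I'll check the sleeve's lower-end position against the tip.

Run:
```python
from h import *
a=np.linspace(0,6.283,200); S,C=cam("side"),cam("scene")
def ext(B):
    q=B+np.c_[.018*np.cos(a),.018*np.sin(a),0*a]; s=proj(S,q); c=proj(C,q)
    return np.array([s[:,1].max(),s[:,0].max(),s[:,0].min(),c[:,1].max(),c[:,0].min(),c[:,0].max()])
def edge(n,hlo=98,hhi=126):
    im=cv2.imread(f"pics/{n}11.png"); h=cv2.cvtColor(im,cv2.COLOR_BGR2HSV); return (h[...,0]>hlo)&(h[...,0]<hhi)&(h[...,1]>110)
ms,mc=edge("side"),edge("scene")
for r in(308,312,316,319): print("side row",r,np.flatnonzero(ms[r,220:258])[[0,-1]]+220)
for r in(328,332,336,340): print("scene row",r,np.flatnonzero(mc[r,430:480])[[0,-1]]+430)
B=np.array([.595,.2773,.146]); print("pred [s.vmax s.umax s.umin c.vmax c.umin c.umax]",ext(B))
print("d/mm x,y,z",*[ext(B+d)-ext(B) for d in np.eye(3)*.001])
f=lambda z,dz: np.diff(proj(S,[[*B[:2],z],[*B[:2],z+dz]]),axis=0)
print("vertical dir side",f(.15,.05),"scene",np.diff(proj(C,[[*B[:2],.15],[*B[:2],.2]]),axis=0))
```

```text
side row 308 [234 254]
side row 312 [235 254]
side row 316 [236 257]
side row 319 [237 257]
scene row 328 [435 463]
scene row 332 [434 460]
scene row 336 [434 458]
scene row 340 [436 455]
pred [s.vmax s.umax s.umin c.vmax c.umin c.umax] [325.5842 254.9806 233.5133 348.7808 429.1336 456.2368]
d/mm x,y,z [-0.2539 -0.4869 -0.4802  0.3929 -0.5731 -0.5628] [ 0.4313 -0.3427 -0.3552  0.6154  0.4842  0.5061] [-0.3472 -0.0529 -0.068  -0.2688  0.1528  0.1893]
vertical dir side [[ -3.1456 -18.1858]] scene [[  9.2359 -15.2199]]
```

Run:
```python
from h import *
S,C=cam("side"),cam("scene")
def axis_u(c,B,row):
    z=np.linspace(.1,.24,300); q=proj(c,np.c_[B[0]+0*z,B[1]+0*z,z]); return np.interp(row,q[::-1,1] if q[0,1]>q[-1,1] else q[:,1],q[::-1,0] if q[0,1]>q[-1,1] else q[:,0])
def runs(n,rows,x0,x1,hl,hh,s=110):
    h=cv2.cvtColor(cv2.imread(f"pics/{n}11.png"),cv2.COLOR_BGR2HSV); m=(h[...,0]>hl)&(h[...,0]<hh)&(h[...,1]>s)
    return [(r,(np.flatnonzero(m[r,x0:x1])[[0,-1]]+x0).tolist()) for r in rows]
B=[.595,.2773]
for n,c,rows,x0,x1 in(("side",S,(310,314,318),220,262),("scene",C,(328,331,334,337),425,475)):
    for r,e in runs(n,rows,x0,x1,98,126):
        u=axis_u(c,B,r); d=[axis_u(c,[B[0]+.001,B[1]],r)-u,axis_u(c,[B[0],B[1]+.001],r)-u]
        print(n,"sleeve",r,e,"mid",np.mean(e),"pred",u,"dx,dy",d)
# same test on the roll below
for n,c,rows,x0,x1 in(("side",S,(345,350,355),225,275),("scene",C,(362,368,374),400,460)):
    for r,e in runs(n,rows,x0,x1,15,34):
        z=np.linspace(.02,.1,300);q=proj(c,np.c_[.5952+0*z,.2784+0*z,z]); print(n,"roll",r,e,np.mean(e),"pred",np.interp(r,q[::-1,1],q[::-1,0]))
```

```text
side sleeve 310 [235, 254] mid 244.5 pred 243.09916151864417 dx,dy [np.float64(-0.44628776938324677), np.float64(-0.42777874676812644)]
side sleeve 314 [236, 261] mid 248.5 pred 243.79104597375652 dx,dy [np.float64(-0.4427739450778745), np.float64(-0.42441065232139863)]
side sleeve 318 [237, 261] mid 249.0 pred 244.48293042886885 dx,dy [np.float64(-0.4392601207725306), np.float64(-0.4210425578746424)]
scene sleeve 328 [425, 463] mid 444.0 pred 447.42061442901115 dx,dy [np.float64(-0.34980979929400746), np.float64(0.8908810706702184)]
scene sleeve 331 [434, 461] mid 447.5 pred 445.600118578465 dx,dy [np.float64(-0.34506752218220527), np.float64(0.8788036362493585)]
scene sleeve 334 [434, 459] mid 446.5 pred 443.7796227279189 dx,dy [np.float64(-0.3403252450704599), np.float64(0.8667262018284987)]
scene sleeve 337 [435, 457] mid 446.0 pred 441.95912687737274 dx,dy [np.float64(-0.3355829679586577), np.float64(0.8546487674076388)]
side roll 345 [232, 262] 247.0 pred 248.63173199935267
side roll 350 [233, 264] 248.5 pred 249.50209896617687
side roll 355 [234, 264] 249.0 pred 250.37246593300105
scene roll 362 [406, 420] 413.0 pred 427.5590648927467
scene roll 368 [406, 427] 416.5 pred 424.5685016836272
scene roll 374 [408, 442] 425.0 pred 424.5685016836272
```

The colour-edge test is noisy, but puts the sleeve's lower end within about 3–4 mm of the tip axis (towards -x,-y). That is inside the taper's ±7.5 mm capture range. Correct about 2 mm and lower slowly, watching the forces.

>>> move_arm(deltas=[-0.6,0.0015,0.002,0,0,-0.6,0.0015,0.002,0.005,0,-0.6,0.0015,0.002,0.012,0,-0.6,0.002,0.002,0.019,0,-0.6,0.002,0.0015,0.024,0,-0.6,0.002,0.0015,0.028,0,-0.6,0.002,0.001,0.032,0,-0.6,0.002,0.001,0.036,0,-0.6,0.002,0.001,0.036,0])

```text
t: 20.9
tool_pos: [0.5965, 0.2788, 0.1783]
tool_rot: [2.245, 2.164, 0.005]
contact_force: [-0.3, -0.0, -2.1]
opening: 0.0315
```

>>> move_arm(deltas=[-0.6,0,0,0.002,0,-0.6,0,0,0.004,0,-0.6,0,0,0.006,0,-0.6,0,0,0.008,0,-0.6,0,0,0.01,0,-0.6,0,0,0.011,0,-0.6,0,0,0.012,0,-0.6,0,0,0.012,0])

```text
t: 21.7
tool_pos: [0.5968, 0.2787, 0.1665]
tool_rot: [2.245, 2.164, 0.005]
contact_force: [0.3, -0.3, -1.3]
opening: 0.0314
```

>>> move_arm(deltas=[-0.6,0,0,0.001,0,-0.6,0,0,0.002,0,-0.6,0,0,0.003,0,-0.6,0,0,0.003,0])

```text
t: 22.1
tool_pos: [0.5979, 0.2791, 0.1664]
tool_rot: [2.243, 2.163, 0.01]
contact_force: [-1.8, -0.4, 6.8]
opening: 0.0317
```

Stopped at z = 0.1664, which puts the sleeve's lower end at about 0.096, the roll's top. Release and rise.

>>> move_arm(deltas=[-0.2,0,0,0,0,0,0,0,0,0,0.2,0,0,0,0,0.4,0,0,0,0,0.4,0,0,0,0,0.4,0,0,-0.005,0,0.4,0,0.0005,-0.025,0,0.4,-0.001,0.001,-0.06,0,0.4,-0.001,0.002,-0.09,0,0.4,-0.001,0.002,-0.1,0])

```text
t: 23.1
tool_pos: [0.5994, 0.28, 0.2717]
tool_rot: [2.241, 2.161, 0.02]
contact_force: [0.0, -0.3, 0.6]
opening: 0.0595
```

>>> move_arm(deltas=[0.4,-0.05,0,-0.01,0,0.4,-0.1,0,-0.01,0,0.4,-0.15,0,-0.01,0,0.4,-0.2,0,-0.01,0,0.4,-0.2,0,-0.01,0,0.4,-0.2,0,-0.01,0])

```text
t: 23.7
tool_pos: [0.5915, 0.0792, 0.2828]
tool_rot: [2.245, 2.159, 0.019]
contact_force: [-0.0, 0.1, -0.4]
opening: 0.0598
```

Run:
```python
from h import *
o=get_obs(); print(o["t"],o["tool_pos"],o["contact_force"],o["opening"])
S,C=cam("side"),cam("scene"); a=np.linspace(0,6.283,200)
s=get_image("side"); c=get_image("scene")
cyl=lambda r,z0,z1: np.vstack([np.c_[.5952+r*np.cos(a),.2784+r*np.sin(a),z+0*a] for z in(z0,z1)])
i0={n:cv2.cvtColor(cv2.imread(f"pics/{n}0.png"),cv2.COLOR_BGR2RGB) for n in("side","scene")}
for n,im,cc in(("side",s,S),("scene",c,C)):
    cv2.imwrite(f"pics/{n}12.png",im[:,:,::-1]); h=cv2.cvtColor(im,cv2.COLOR_RGB2HSV)
    for k,lo,hi in(("blue",100,125),("yel",20,33)):
        for b,st,ce in blobs((h[...,0]>lo)&(h[...,0]<hi)&(h[...,1]>140),60): print(n,k,st[:4],ce)
    for k,q in(("sleeve",cyl(.018,.096,.176)),("roll",cyl(.028,.021,.096))):
        p=proj(cc,q); print(n,"pred",k,p.min(0),p.max(0)-p.min(0),p.mean(0))
    for k,lo,hi in(("pink",165,180),("red",0,8)):
        for nm,g in(("before",i0[n]),("now",im)):
            hh=cv2.cvtColor(g,cv2.COLOR_RGB2HSV)
            print(n,k,nm,[(t[1][:4].tolist(),t[2].round(1).tolist()) for t in blobs((hh[...,0]>lo)&(hh[...,0]<hi)&(hh[...,1]>70)&(hh[...,1]>(90 if k=="pink" else 200)),80)][:6])
```

```text
23.7 [0.5915 0.0792 0.2828] [-0.0431  0.0779 -0.4209] 0.059815203211317516
side blue [424 110 208  98] [536.5849 153.5852]
side blue [233 299  69  51] [262.0304 324.7128]
side yel [232 338  33  31] [249.2299 355.091 ]
side pred sleeve [230.9338 297.6511] [26.1445 45.1093] [244.2649 320.2136]
side pred roll [230.5494 320.665 ] [35.5545 50.0647] [248.6632 345.6761]
side pink before [([314, 230, 16, 35], [321.9, 246.9])]
side pink now [([314, 230, 16, 35], [321.9, 246.7])]
side red before [([419, 158, 25, 26], [429.9, 171.9])]
side red now [([419, 158, 26, 26], [430.4, 172.0])]
scene blue [161   0 198 109] [263.1534  44.6915]
scene blue [365 306  63  49] [394.8139 330.3059]
scene blue [426 318  36  42] [443.1177 337.9885]
scene blue [579 415  61  65] [616.1598 455.3979]
scene yel [407 350  38  36] [421.3978 371.7716]
scene pred sleeve [422.3621 314.8994] [40.2486 47.1784] [441.7074 338.9142]
scene pred roll [406.6749 331.259 ] [48.2041 53.4588] [429.8244 358.4642]
scene pink before [([310, 218, 19, 39], [319.1, 236.7])]
scene pink now [([310, 218, 20, 39], [319.1, 236.6])]
scene red before []
scene red now [([276, 81, 34, 38], [291.3, 100.7])]
```

Both parts appear at their predicted final places, nothing else has moved, and the robot is clear. Handing in.

Run:
```python
from h import *
from station import order
for n,rows,x0,x1 in(("side",(302,306,310,314,318,322),222,257),("scene",(325,330,335,340,345),420,470)):
    h=cv2.cvtColor(cv2.imread(f"pics/{n}12.png"),cv2.COLOR_BGR2HSV); m=(h[...,0]>98)&(h[...,0]<126)&(h[...,1]>130)
    print(n,[(r,(np.flatnonzero(m[r,x0:x1])[[0,-1]]+x0).tolist()) for r in rows])
print(order.finish_job(), get_obs()["t"])
```

```text
side [(302, [235, 250]), (306, [233, 251]), (310, [233, 251]), (314, [234, 252]), (318, [235, 256]), (322, [235, 255])]
scene [(325, [420, 459]), (330, [420, 461]), (335, [432, 460]), (340, [429, 456]), (345, [426, 452])]
the job is handed in; nothing more can be done
the job is handed in; nothing more can be done
```

I loaded the dispenser with the yellow roll, then the blue sleeve, and handed the job in at about 24 s of the 64 s allowed.

- **Roll:** I drew it off its peg along the peg's axis. The tool cannot tilt, so I stood the roll upright on free table and regripped it near the top. I then lowered it over the spindle until it stopped firmly at seat height and let go.
- **Sleeve:** I pulled it 50 mm sideways out of the clip towards the robot. I lifted it, lowered it over the spindle end until it touched the roll's top, and released it.

**Last checks:**
- **Roll:** a close view before the sleeve went on showed it flat on the dark foot.
- **Sleeve:** at the end its colour outline agreed with an upright sleeve on the roll, to a few pixels in both fixed cameras.
- **Other things:** the pink tube had not moved in either camera, nor the red roll in the side camera. I did not re-measure the dishes, bottle or beaker, but the fingers were kept clear of them.
- **Forces:** the highest reading at the end of any move was about 15 N at the wrist, and nothing was in contact when I handed in.

**Weak or disagreeing:**
- The edge measurement of the sleeve before it went on was noisy, suggesting it sat 3–4 mm off. It then went on without side force.
- The final check was by numbers only, because I had used all 12 pictures.
- The tool picked up about 2° of tilt while standing the roll up; I left it, and it did no harm.

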